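# Pass a tray of tins over the spring stop of a packing lane

## Task

A tray of tins waits on the roller lane before the spring stop. Press the stop's plate down with a fingertip and hold it there while you slide the tray over the lowered stop (the other finger can reach inside the tray and push on its front wall), then slide the tray on until it is home against the end plate and the stop has sprung up behind it. Nothing is to be picked up: the tray stays flat on its rollers with the tins standing in it, and the other groceries stay where they are.

Things in the scene. Friction and masses are not known exactly. Their poses are not given: they have to be found in the camera images.
- lane: Steel roller lane fixed on the table: level 30 mm rollers, tops 70 mm above the table, between two 6 mm side channels 200 mm apart inside, tops at 80 mm. Origin on the table below the stop, mid-lane; y runs along the lane towards the end plate (the way the tray goes, roughly to the robot's left), x across it away from the robot, z up. Lane from y = -360 to +250 mm.
- lane_end (a point): Mid-lane point on the inner face of the end plate (lane y = +250 mm) at the height of the roller tops; axes as the lane's. The plate closes the lane's end over its full width, 6 mm thick, its top 110 mm above the table.
- stop (a joint): Travel in m of the spring stop, one rigid piece (blade and press plate) sliding straight down: 0 = up, 0.026 = bottomed; the tray clears the blade from 0.021 on. The spring pushes back with 1.6 N (top) to 2.6 N (bottom) and raises the stop when it is let go; once the tray is over the blade, the tray's floor keeps it down.
- press_plate (a point): Centre of the top face of the stop's press plate: flat ribbed steel, 40 mm (lane x) by 80 mm (lane y), outside the near channel, 131 mm from mid-lane at lane y = 0 on the robot's side, 5 mm clear of the channel. Top 112 mm above the table when up, 86 mm bottomed (still above the channel). Axes as the lane's. A finger may slide along it while pressing.
- stop_blade (a point): Mid-point of the top edge of the stop's blade: steel, 110 mm wide across mid-lane, 6 mm thick along it, at lane y = 0. When up it stands 20 mm above the roller tops (90 mm above the table) and the tray's front wall runs against it.
- tray: Loose black plastic open tray on the rollers, 220 mm long (its y, along the lane), 192 mm wide (x), 60 mm high, walls and floor 4 mm thick; 4 mm of play to each channel. Origin at the centre of its underside (70 mm above the table); y points to its front, towards the stop and end plate. 0.86 kg with its tins. The 60 mm behind its front wall are empty.
- tray_front (a point): Mid-point of the lower edge of the tray's front wall (outer face); axes as the tray's. It starts 12 to 80 mm short of the blade.
- tray_rear (a point): Mid-point of the lower edge of the tray's rear wall (outer face); axes as the tray's.
- tin_a: Flat food tin standing in the tray's near half, 84 mm diameter, 36 mm high; origin at the centre of its underside.
- tin_b: Flat food tin standing in the tray's far half, 84 mm diameter, 36 mm high; origin at the centre of its underside.
- soup_can: Bystander: upright tin can, 66 mm diameter, 102 mm high, beside the lane's far side or past its loading end; origin at the centre of its underside.
- sauce_jar: Bystander: glass jar, 72 mm diameter, 120 mm high, beside the lane's far side or past its loading end; origin at the centre of its underside.
- corn_can: Bystander: upright tin can, 66 mm diameter, 102 mm high, on the robot's side of the lane; origin at the centre of its underside.
Mind the look-alikes: they are no part of the job. What is shaped like the tin_a but green or turquoise is not meant.

How it is judged:
By the outcome, as a careful person would: the job done as asked, in the order asked, and still so for the second after the job is handed in, with the robot touching nothing.
It also fails if it takes over 45 s, if anything falls off the work surface, if the arm or the gripper's body presses on something with over 40 N, if the wrist force passes 120 N, or if a joint passes its speed limit or range.

## Robot

A 6-joint arm with a two-finger parallel gripper is mounted at the origin on the work surface. World frame = base frame: x ahead of the robot, y to its left, z up, the work surface at z = 0. Lengths are in m, angles in rad, forces in N, time in s.
With the tool pointing down it reaches from about 0.375 to 0.975 m from the base axis. Payload 3.8 kg.
Tool frame: the origin (TCP) lies at the very end of the fingers, on their centre line; the grasp point (between the pads) lies 19 mm behind it; z points along the fingers, y is the line along which they close (so a half turn about z gives the same grasp; the last joint's range is limited). The gripper opens to 85 mm and grips with 20 to 120 N. Pads are 22 mm wide; open, the fingers measure 114 mm over their backs; the gripper's body (76 mm by 85 mm) begins 54 mm behind the grasp point. The pads swing forward as they close: fully open they stand 13 mm farther back than shut.
Start: joints at [-1.376, 0.264, 1.604, -0, 1.274, -0.037], TCP at [0.155, -0.657, 0.231] pointing down, gripper open.
Joint ranges: [-2.63, 2.63], [-0.94, 2.18], [0.31, 2.57], [-1.31, 4.45], [0, 2.66], [-2.55, 2.55]. Speed limits (rad/s): [2.57, 2.57, 3.14, 3.14, 3.14, 3.14].

## Interface

Orientations are given as a rotation vector (axis times angle).
In Python, from workcell import read_state, read_camera, calibration, finish_job gives the robot as it stands.
- The arm moves only by the tool step_arm, never from a script. Its argument "commands" is a list of rows, each an object of numbers: "fingers": the gripper's target within -1 to 1 (shut at 1, half-way at 0, fully open at -1); "dx", "dy", "dz": the shift along the tool's x, y, z in m; "roll": the turn about the tool's z in degrees. In form: [{"fingers": .., "dx": .., "dy": .., "dz": .., "roll": ..}, ...]. A call has 1 to 8 rows; each row is the pose to reach, as a shift and turn from the pose commanded when the call began, along the tool's axes at that moment; what a row does not reach only later rows make up. A row lasts 1/8 s, in which the tool goes at most 62.5 mm and 10.7 degrees, less where a joint would pass 70% of its speed; a pose out of reach is approached as far as the arm can. A call with a gripper value outside its range is refused whole. The fingers move at their own pace and stop on an object; "squeeze" is the grip in N (left out, the last holds). Time passes only in rows, so rows that repeat a pose let the fingers close. It gives the time, the measured TCP pose, the force, the opening and the grip force at its end, in the units of the state.
- read_state(): the state, without advancing time (a new reading comes with each control period).
- read_camera(name): name is "scene" or "top"; returns (picture, depth): 400x640x3 uint8, blue, green, red; 400x640 float32, m along the optical axis (not along the pixel's ray), 0 where there is no reading.
- calibration(name): a dict with "intrinsics" (3x3 intrinsics, pixels), "world_to_cam" (4x4, takes a point from world to camera coordinates). Camera axes: x right, y up, looking along -z (the intrinsics and any distortion apply to the point x, -y, -z); pixel columns grow to the right and rows downward; lengths in m; the calibration is good to about 2 mm. A picture is of the moment at which its call begins. calibration takes no time and is no camera call.
- finish_job(): hands the job in; it is judged then, once.
The state is a dict: "time": time; "q": joint angles; "joint_vel": joint speeds; "joint_torque": joint torques, N m; "tool_pos": TCP position; "tcp_rot": TCP orientation; "wrist_force": force on the tool from outside, world axes, zero at the start; "torque": the same for the moment, N m; "width": opening from 0.0 (shut) to 1.0 (fully open); "grip_force": force on a finger pad.
Only numpy, scipy, OpenCV 4.12 (cv2) and the standard library are available. Lean on these libraries where they do the work, as an engineer would, in place of code of your own. Each camera call takes 0.05 s, during which the arm holds its last target. There are 200 camera calls.

## Working session

There is one attempt and no reset: what is moved stays moved. The work goes in short steps, Python scripts to look and compute and a tool call to move; the robot and the scene stay as the last step left them, time stands still between calls to the robot, and variables do not carry over. Pictures are saved under pics/ and viewed, at most 10 in all, crops included, and the job is handed in when it is done.

Besides the shell and the picture viewer there is one more tool, called as a command line: name --argument value ..., lists and objects as JSON in quotes. step_arm: Moves the arm, as the interface text tells. Its arguments: {"type":"object","properties":{"commands":{"type":"array","items":{"type":"object","properties":{"fingers":{"type":"number"},"dx":{"type":"number"},"dy":{"type":"number"},"dz":{"type":"number"},"roll":{"type":"number"}}}},"squeeze":{"type":"number"}},"required":["commands"]}

```bash
mkdir -p pics
cat > h.py <<'E'
import numpy as np, cv2
from workcell import *
def cloud(name):
    im,d=read_camera(name); c=calibration(name); K=np.array(c["intrinsics"]); T=np.linalg.inv(np.array(c["world_to_cam"]))
    v,u=np.mgrid[:400,:640]
    p=np.stack([(u-K[0,2])/K[0,0]*d,-(v-K[1,2])/K[1,1]*d,-d],-1)
    P=p@T[:3,:3].T+T[:3,3]; P[d==0]=np.nan
    return im,d,P
E
python3 - <<'E'
from h import *
for n in("scene","top"):
    im,d,P=cloud(n); cv2.imwrite(f"pics/{n}0.png",im); np.save(n+"0.npy",P)
    print(n,calibration(n).keys(),np.array(calibration(n)["intrinsics"]).round(1).tolist(),np.linalg.inv(calibration(n)["world_to_cam"]).round(3).tolist())
print(read_state())
E
```

```text
scene dict_keys(['intrinsics', 'world_to_cam']) [[435.8, 0.0, 319.2], [0.0, 435.8, 200.4], [0.0, 0.0, 1.0]] [[-0.658, -0.593, 0.463, 1.136], [0.753, -0.509, 0.418, 0.462], [-0.012, 0.624, 0.782, 1.076], [0.0, 0.0, 0.0, 1.0]]
top dict_keys(['intrinsics', 'world_to_cam']) [[381.4, 0.0, 317.8], [0.0, 381.4, 198.6], [0.0, 0.0, 1.0]] [[0.023, 0.996, -0.09, 0.454], [-1.0, 0.024, 0.007, -0.044], [0.009, 0.09, 0.996, 1.208], [0.0, 0.0, 0.0, 1.0]]
{'time': 0.1, 'q': array([-1.37590942e+00,  2.64677821e-01,  1.60527597e+00, -2.94111230e-05,
        1.27371318e+00, -3.68998614e-02]), 'joint_vel': array([ 0.00151195, -0.00157274, -0.00199425, -0.00048324, -0.00076839,
        0.00312666]), 'joint_torque': array([-3.87832652e-04, -5.16707826e+01, -3.68590379e+01,  1.34699701e-05,
        6.24805049e-03, -9.58529597e-06]), 'tool_pos': array([ 0.15491517, -0.65628028,  0.23006572]), 'tcp_rot': array([-3.11846510e+00, -3.63049935e-01,  3.00945394e-04]), 'wrist_force': array([ 0.39994762,  0.51114085, -0.69277586]), 'torque': array([-0.00679969, -0.00685244,  0.01410998]), 'grip_force': 0.0, 'width': 0.9993266520106845}
```

View pics/scene0.png

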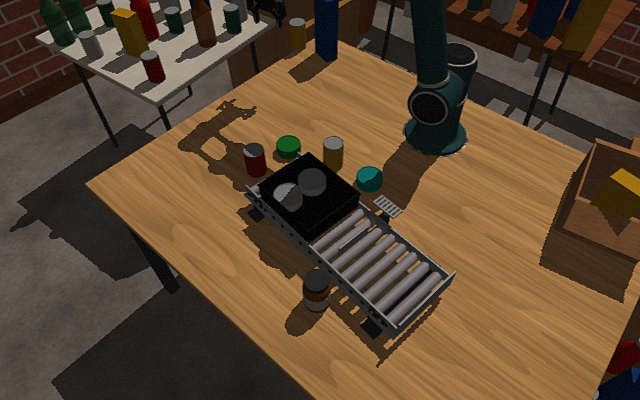

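View pics/top0.png

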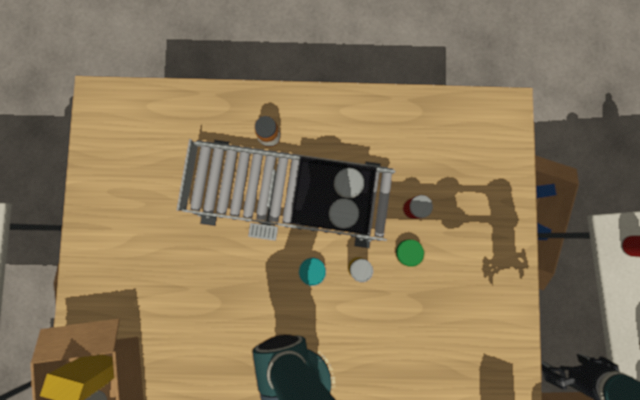

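The lane runs to the left in the top view: end plate near (187,175), press plate (263,231), black tray (335,195) with tins at (349,182) and (344,212). Look-alikes are the turquoise tin at (313,271) and the green one at (410,252), both outside the tray. The corn can is at (361,270), the jar at (266,128) and the soup can at (418,207). Next I'll measure these points.

Run:
```python
from h import *
T=np.load("top0.npy");S=np.load("scene0.npy")
A=np.concatenate([T.reshape(-1,3),S.reshape(-1,3)])
im=cv2.imread("pics/top0.png")
for n,(u,v) in dict(plate=(263,231),end=(190,145),endb=(182,208),tinfar=(349,178),tinnear=(344,212),corn=(361,270),turq=(313,271),jar=(266,126),soup=(418,207),floor=(310,200),table=(450,300)).items(): print(n,np.nanmedian(T[v-1:v+2,u-1:u+2].reshape(-1,3),0).round(3))
for n,(u,v) in dict(plate=(388,206),tinfar=(288,195),tinnear=(312,180),corn=(333,142),floor=(325,205)).items(): print("S",n,np.nanmedian(S[v-1:v+2,u-1:u+2].reshape(-1,3),0).round(3))
# plate points
for n,P in(("T",T),("S",S)):
    c=np.array([0.39,0.09])
    Q=P.reshape(-1,3);Q=Q[~np.isnan(Q[:,0])]
    m=(Q[:,2]>.1)&(Q[:,2]<.125)&(Q[:,0]<.44)&(Q[:,0]>.3)&(abs(Q[:,1]-.1)<.12)
    q=Q[m]; print(n,"plate",len(q),q.mean(0).round(4),cv2.minAreaRect(q[:,:2].astype(np.float32)))
    m=(Q[:,2]>.095)&(Q[:,2]<.118)&(Q[:,1]>.27)&(Q[:,1]<.42)&(Q[:,0]>.38)&(Q[:,0]<.75)
    q=Q[m]; print(n,"end",len(q),q.mean(0).round(4),cv2.minAreaRect(q[:,:2].astype(np.float32)))
    m=(Q[:,2]>.122)&(Q[:,2]<.138)&(Q[:,1]>-.3)&(Q[:,1]<.1)&(Q[:,0]>.38)&(Q[:,0]<.65)
    q=Q[m]; print(n,"rim",len(q),q.mean(0).round(4),cv2.minAreaRect(q[:,:2].astype(np.float32)))
cv2.imwrite("pics/topc.png",cv2.resize(im[130:290,170:400],None,fx=3.4,fy=3.4,interpolation=cv2.INTER_CUBIC))
```

```text
plate [0.457 0.103 0.112]
end [0.704 0.328 0.103]
endb [0.519 0.35  0.077]
tinfar [ 0.616 -0.141  0.109]
tinnear [ 0.517 -0.128  0.107]
corn [ 0.352 -0.18   0.102]
turq [ 0.339 -0.043  0.035]
jar [0.761 0.104 0.119]
soup [ 0.537 -0.344  0.1  ]
floor [ 0.552 -0.029  0.075]
table [ 0.256 -0.472 -0.001]
S plate [0.456 0.107 0.114]
S tinfar [ 0.607 -0.135  0.108]
S tinnear [ 0.516 -0.122  0.109]
S corn [ 0.348 -0.183  0.1  ]
S floor [ 0.543 -0.049  0.074]
T plate 41 [0.4375 0.093  0.1119] ((0.43678686022758484, 0.09821954369544983), (0.005693643819540739, 0.05980389565229416), 1.059576153755188)
T end 274 [0.6154 0.3392 0.1063] ((0.6157211065292358, 0.3403536379337311), (0.00899767316877842, 0.21094989776611328), 83.22073364257812)
T rim 537 [ 0.5353 -0.1032  0.1295] ((0.563750684261322, -0.0948111042380333), (0.22431686520576477, 0.19589248299598694), 83.02900695800781)
S plate 31 [0.4368 0.0945 0.1122] ((0.43802595138549805, 0.10394102334976196), (0.07079509645700455, 0.006774009671062231), 84.39456176757812)
S end 297 [0.6202 0.3407 0.1081] ((0.6152461767196655, 0.3404260575771332), (0.007064106874167919, 0.21311970055103302), 83.06721496582031)
S rim 612 [ 0.536  -0.0985  0.1286] ((0.5620695352554321, -0.09469512850046158), (0.22928866744041443, 0.19682621955871582), 83.73832702636719)
```

View pics/topc.png

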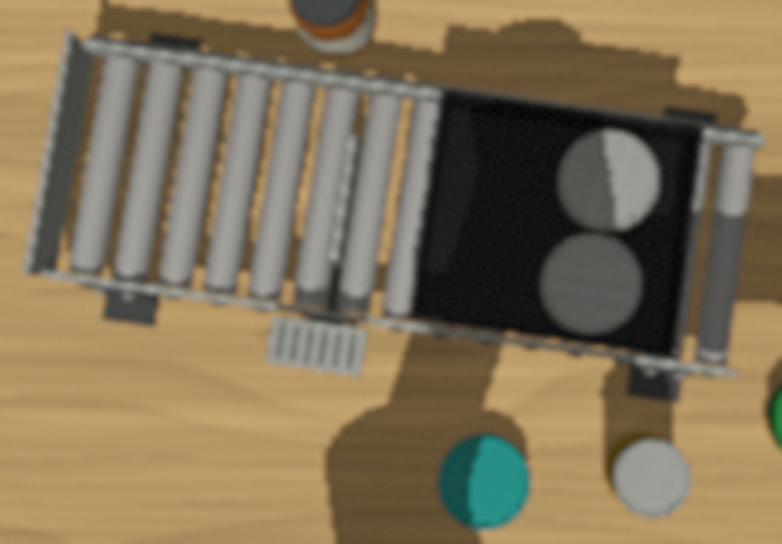

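The crop confirms the target: the black tray with two grey tins, its front wall about 75 mm short of the blade. The green and turquoise tins stand outside the tray. Lane fit: origin (0.5855, 0.0892), y-axis along (0.118, 0.993). The press plate is predicted at (0.455, 0.105) and measured at (0.457, 0.103), at z 0.112, so they agree. Now I'll move to above the tray.

step_arm --commands '[{"fingers": -1,"dx": 0.035,"dy": -0.033,"dz": 0,"roll": -8.75},{"fingers": -1,"dx": 0.07,"dy": -0.066,"dz": 0,"roll": -17.5},{"fingers": -1,"dx": 0.105,"dy": -0.1,"dz": 0,"roll": -26.25},{"fingers": -1,"dx": 0.14,"dy": -0.133,"dz": 0,"roll": -35},{"fingers": -1,"dx": 0.175,"dy": -0.166,"dz": 0,"roll": -43.75},{"fingers": -1,"dx": 0.21,"dy": -0.2,"dz": 0,"roll": -52.5},{"fingers": -1,"dx": 0.245,"dy": -0.233,"dz": 0,"roll": -61.25},{"fingers": -1,"dx": 0.28,"dy": -0.266,"dz": 0,"roll": -70}]'

```text
time: 1.1
tool_pos: [0.3669, -0.3321, 0.2309]
tcp_rot: [-2.342, -2.093, -0.0]
wrist_force: [0.6, -0.6, -0.3]
width: 1.0
grip_force: 0.0
```

```bash
cat >> h.py <<'E'
from scipy.spatial.transform import Rotation as Ro
O=np.array([.5855,.0892]);Y=np.array([.1184,.993]);X=np.array([.993,-.1184])
def st(goal=None):
    s=read_state();R=Ro.from_rotvec(s["tcp_rot"]).as_matrix();p=s["tool_pos"]
    l=p[:2]-O; ang=np.degrees(np.arctan2(R[1,1],R[0,1]))
    print("t%.2f lane x %.4f y %.4f z %.4f  tooly ang %.2f tilt %.4f F"%(s["time"],l@X,l@Y,p[2],ang,R[2,2]),s["wrist_force"].round(2),"w",round(s["width"],3))
    if goal is not None:
        w=np.r_[O+X*goal[0]+Y*goal[1],goal[2]]
        print(" d tool",(R.T@(w-p)).round(4),"roll",round(ang+6.8,2))
E
python3 -c "
from h import *
st((0,-.102,.231))"
```

```text
t1.10 lane x -0.1672 y -0.4443 z 0.2309  tooly ang -6.45 tilt -1.0000 F [ 0.59 -0.61 -0.27] w 1.0
 d tool [ 0.3412  0.1693 -0.    ] roll 0.35
```

step_arm --commands '[{"fingers": -1,"dx": 0.049,"dy": 0.024,"dz": 0,"roll": 0},{"fingers": -1,"dx": 0.098,"dy": 0.048,"dz": 0,"roll": 0},{"fingers": -1,"dx": 0.147,"dy": 0.073,"dz": 0,"roll": 0},{"fingers": -1,"dx": 0.196,"dy": 0.097,"dz": 0,"roll": 0},{"fingers": -1,"dx": 0.245,"dy": 0.121,"dz": 0,"roll": 0},{"fingers": -1,"dx": 0.294,"dy": 0.145,"dz": 0,"roll": 0},{"fingers": -1,"dx": 0.341,"dy": 0.169,"dz": 0,"roll": 0},{"fingers": -1,"dx": 0.341,"dy": 0.169,"dz": 0,"roll": 0}]'

```text
time: 2.1
tool_pos: [0.5753, -0.0118, 0.2306]
tcp_rot: [-2.342, -2.092, -0.0]
wrist_force: [-0.6, -0.1, -0.4]
width: 1.003
grip_force: 0.0
```

```bash
python3 -c "
from h import *
st((0,-.1,.1))
im,d,P=cloud('top'); a=im[130:290,170:400]
im2,d2,P2=cloud('scene'); b=im2[120:320,220:480]
a=cv2.resize(a,(390,300));b=cv2.resize(b,(390,300))
cv2.imwrite('pics/p1.png',np.hstack([a,b]))
"
```

```text
t2.10 lane x 0.0018 y -0.1015 z 0.2306  tooly ang -6.46 tilt -1.0000 F [-0.64 -0.09 -0.43] w 1.003
 d tool [ 0.0014 -0.0017  0.1306] roll 0.34
```

View pics/p1.png

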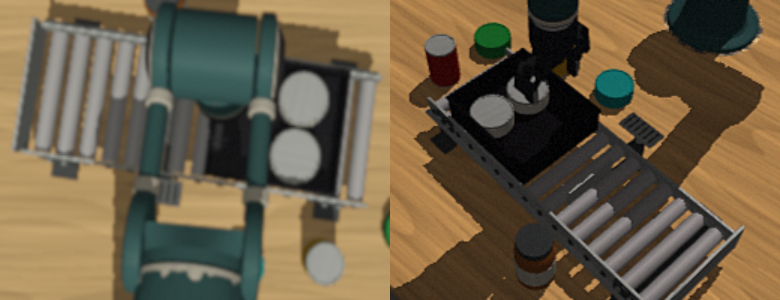

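The arm now hides most of the tray from the top. In the scene view the gripper (530,70) hangs above the tray's empty front part and the tins are undisturbed. I'll descend inside the tray.

step_arm --commands '[{"fingers": -1,"dx": 0.001,"dy": -0.002,"dz": 0.04,"roll": 0.3},{"fingers": -1,"dx": 0.001,"dy": -0.002,"dz": 0.08,"roll": 0.3},{"fingers": -1,"dx": 0.001,"dy": -0.002,"dz": 0.12,"roll": 0.3},{"fingers": -1,"dx": 0.001,"dy": -0.002,"dz": 0.136,"roll": 0.3},{"fingers": -1,"dx": 0.001,"dy": -0.002,"dz": 0.136,"roll": 0.3}]'

```text
time: 2.82
tool_pos: [0.5711, -0.0145, 0.0944]
tcp_rot: [-2.353, -2.079, 0.003]
wrist_force: [-0.1, -0.2, 0.8]
width: 0.999
grip_force: 0.0
```

```bash
cat >> h.py <<'E'
def lanecloud(name):
    im,d,P=cloud(name); L=np.stack([(P[...,:2]-O)@X,(P[...,:2]-O)@Y,P[...,2]],-1); return im,L
def look(name="scene"):
    im,L=lanecloud(name);Q=L[~np.isnan(L[...,0])]
    x,y,z=Q.T
    m=(abs(z-.128)<.006)&(abs(x)<.085)&(y>-.12)
    # tray front: rim points profile in y
    h,e=np.histogram(y[m],np.arange(-.12,.262,.006));print("rim hist",[(round(a,3),int(n)) for a,n in zip(e+.003,h) if n>3])
    m=(abs(x+.131)<.016)&(abs(y)<.036)&(z<.13)&(z>.06);print("plate z",np.median(z[m]).round(4) if m.any() else None,m.sum())
    m=(abs(x)<.05)&(abs(y)<.006)&(z>.06)&(z<.1);print("blade zmax",np.sort(z[m])[-8:].round(3))
    return im,L
E
python3 -c "
from h import *
st((0,-.1,.095)); im,L=look()
Q=L[~np.isnan(L[...,0])]; x,y,z=Q.T
m=(abs(x)<.08)&(abs(y+.1)<.025)&(z>.08)&(z<.2)
for a in np.arange(-.08,.08,.01):
  k=m&(abs(x-a-.005)<.005); print(round(a+.005,3),k.sum(),z[k].min().round(3) if k.any() else '',end=' | ')
cv2.imwrite('pics/p2.png',cv2.resize(im[120:320,220:480],(780,600),interpolation=cv2.INTER_CUBIC))
"
```

```text
t2.83 lane x -0.0021 y -0.1046 z 0.0944  tooly ang -7.09 tilt -1.0000 F [-0.13 -0.17  0.84] w 0.999
 d tool [ 0.0046  0.002  -0.0007] roll -0.29
rim hist [(np.float64(-0.105), 7), (np.float64(-0.099), 13), (np.float64(-0.093), 16), (np.float64(-0.081), 39), (np.float64(-0.075), 133)]
plate z 0.1123 292
blade zmax [0.092 0.092 0.092 0.092 0.092 0.093 0.093 0.095]
-0.075 40 0.082 | -0.065 64 0.081 | -0.055 50 0.085 | -0.045 77 0.08 | -0.035 30 0.081 | -0.025 31 0.084 | -0.015 30 0.085 | -0.005 33 0.082 | 0.005 32 0.08 | 0.015 35 0.081 | 0.025 61 0.081 | 0.035 69 0.08 | 0.045 77 0.082 | 0.055 55 0.085 | 0.065 111 0.081 | 0.075 42 0.082 |
```

View pics/p2.png

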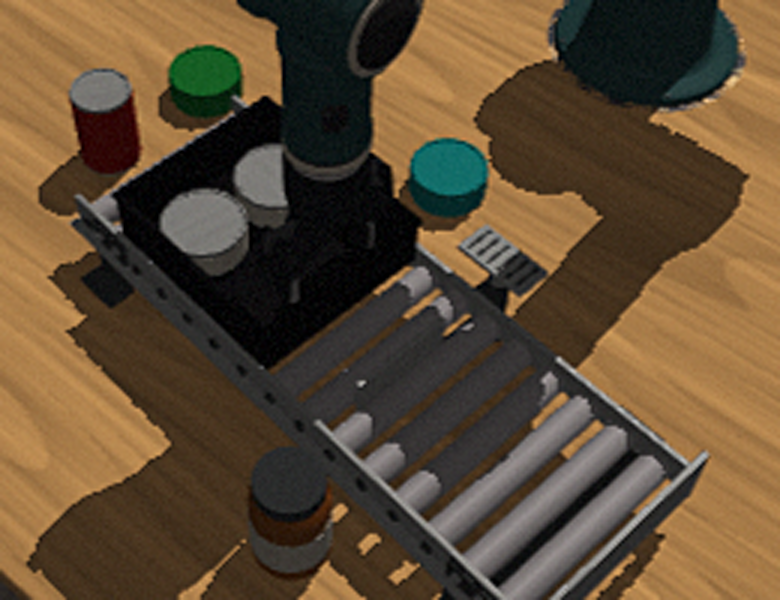

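The gripper's fingers are inside the tray's empty front part, the tins stand clear behind them, and the rim front is at lane y ≈ -76 mm. I'll push the tray gently forward to about 15 mm before the blade.

step_arm --commands '[{"fingers": -1,"dx": 0.008,"dy": 0.002,"dz": 0,"roll": 0},{"fingers": -1,"dx": 0.014,"dy": 0.002,"dz": 0,"roll": 0},{"fingers": -1,"dx": 0.022,"dy": 0.002,"dz": 0,"roll": 0},{"fingers": -1,"dx": 0.031,"dy": 0.002,"dz": 0,"roll": 0},{"fingers": -1,"dx": 0.041,"dy": 0.002,"dz": 0,"roll": 0},{"fingers": -1,"dx": 0.051,"dy": 0.002,"dz": 0,"roll": 0},{"fingers": -1,"dx": 0.058,"dy": 0.002,"dz": 0,"roll": 0},{"fingers": -1,"dx": 0.062,"dy": 0.002,"dz": 0,"roll": 0}]'

```text
time: 3.88
tool_pos: [0.5816, 0.0483, 0.095]
tcp_rot: [-2.352, -2.082, 0.001]
wrist_force: [-0.1, -1.2, -0.3]
width: 0.996
grip_force: 0.4
```

```bash
python3 -c "
from h import *
st((0,-.031,.095)); look()"
```

```text
t3.88 lane x 0.0010 y -0.0411 z 0.0950  tooly ang -6.99 tilt -1.0000 F [-0.08 -1.19 -0.29] w 0.996
 d tool [ 0.0101 -0.001  -0.    ] roll -0.19
rim hist [(np.float64(-0.045), 5), (np.float64(-0.039), 6), (np.float64(-0.033), 19), (np.float64(-0.027), 120), (np.float64(-0.021), 56)]
plate z 0.1122 292
blade zmax [0.092 0.093 0.093 0.093 0.093 0.094 0.094 0.094]
```

step_arm --commands '[{"fingers": -1,"dx": 0.005,"dy": 0,"dz": 0},{"fingers": -1,"dx": 0.01,"dy": 0,"dz": 0},{"fingers": -1,"dx": 0.013,"dy": 0,"dz": 0},{"fingers": -1,"dx": 0.013,"dy": 0,"dz": 0},{"fingers": -1,"dx": 0.007,"dy": 0,"dz": 0},{"fingers": -1,"dx": 0.007,"dy": 0,"dz": -0.045},{"fingers": -1,"dx": 0.007,"dy": 0,"dz": -0.065},{"fingers": -1,"dx": 0.007,"dy": 0,"dz": -0.065}]'

```text
invalid input
```

```bash
python3 -c "
from h import *
st((-.081,-.032,.16)); look()"
```

```text
t3.92 lane x 0.0010 y -0.0408 z 0.0950  tooly ang -6.99 tilt -1.0000 F [0.28 0.05 0.37] w 1.003
 d tool [ 0.0085 -0.0821 -0.0649] roll -0.19
rim hist [(np.float64(-0.045), 5), (np.float64(-0.039), 9), (np.float64(-0.033), 15), (np.float64(-0.027), 97), (np.float64(-0.021), 83)]
plate z 0.1123 293
blade zmax [0.093 0.093 0.093 0.093 0.094 0.094 0.094 0.094]
```

The roll value has to be given in every row, so I'll resend.

step_arm --commands '[{"fingers": -1,"dx": 0.005,"dy": 0,"dz": 0,"roll": 0},{"fingers": -1,"dx": 0.01,"dy": 0,"dz": 0,"roll": 0},{"fingers": -1,"dx": 0.013,"dy": 0,"dz": 0,"roll": 0},{"fingers": -1,"dx": 0.013,"dy": 0,"dz": 0,"roll": 0},{"fingers": -1,"dx": 0.007,"dy": 0,"dz": 0,"roll": 0},{"fingers": -1,"dx": 0.007,"dy": 0,"dz": -0.045,"roll": 0},{"fingers": -1,"dx": 0.007,"dy": 0,"dz": -0.065,"roll": 0},{"fingers": -1,"dx": 0.007,"dy": 0,"dz": -0.065,"roll": 0}]'

```text
time: 4.97
tool_pos: [0.5846, 0.0545, 0.1627]
tcp_rot: [2.351, 2.079, 0.006]
wrist_force: [0.7, -0.6, -0.8]
width: 1.002
grip_force: 0.0
```

```bash
python3 -c "
from h import *
st((-.081,-.032,.16)); look()"
```

```text
t4.97 lane x 0.0033 y -0.0346 z 0.1627  tooly ang -7.04 tilt -1.0000 F [ 0.7  -0.58 -0.78] w 1.002
 d tool [ 0.0022 -0.0843  0.0023] roll -0.24
rim hist [(np.float64(-0.015), 88), (np.float64(-0.009), 93)]
plate z 0.1123 298
blade zmax [0.093 0.094 0.094 0.094 0.094 0.094 0.095 0.095]
```

step_arm --commands '[{"fingers": -1,"dx": 0.001,"dy": -0.04,"dz": 0,"roll": 0},{"fingers": -1,"dx": 0.002,"dy": -0.083,"dz": 0,"roll": 0},{"fingers": -1,"dx": 0.002,"dy": -0.084,"dz": 0.01,"roll": 0},{"fingers": -1,"dx": 0.002,"dy": -0.084,"dz": 0.025,"roll": 0},{"fingers": -1,"dx": 0.002,"dy": -0.084,"dz": 0.04,"roll": 0},{"fingers": -1,"dx": 0.002,"dy": -0.084,"dz": 0.055,"roll": 0},{"fingers": -1,"dx": 0.002,"dy": -0.084,"dz": 0.062,"roll": 0},{"fingers": -1,"dx": 0.002,"dy": -0.084,"dz": 0.062,"roll": 0}]'

```text
time: 6.02
tool_pos: [0.4992, 0.0668, 0.0975]
tcp_rot: [-2.352, -2.08, 0.003]
wrist_force: [-1.4, 0.2, 1.9]
width: 1.0
grip_force: 0.8
```

```bash
python3 -c "
from h import *
st((-.081,-.032,.09)); im,L=look()
cv2.imwrite('pics/p3.png',cv2.resize(im[160:280,300:456],(780,600),interpolation=cv2.INTER_CUBIC))
"
```

```text
t6.03 lane x -0.0831 y -0.0325 z 0.0975  tooly ang -7.02 tilt -1.0000 F [-1.44  0.18  1.9 ] w 1.0
 d tool [0.0005 0.0021 0.0075] roll -0.22
rim hist [(np.float64(-0.027), 7), (np.float64(-0.021), 7), (np.float64(-0.015), 86), (np.float64(-0.009), 93)]
plate z 0.1111 296
blade zmax [0.091 0.092 0.092 0.092 0.092 0.092 0.093 0.095]
```

View pics/p3.png

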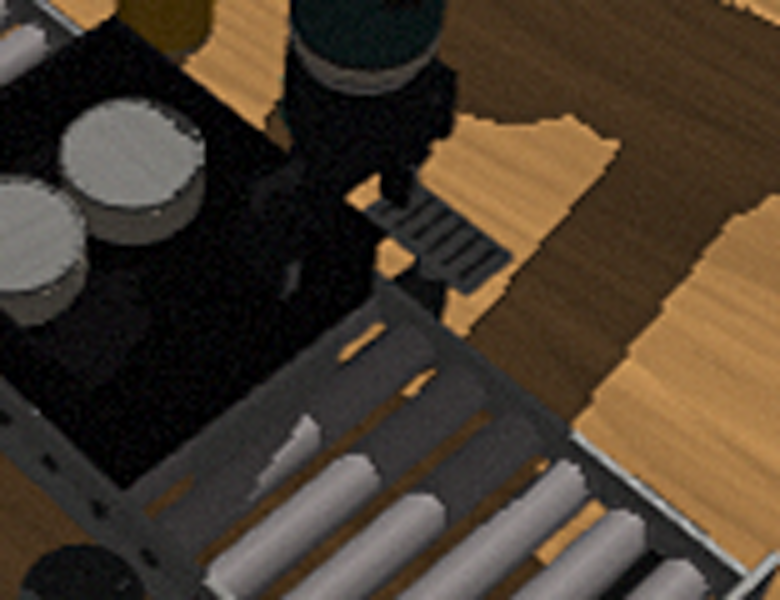

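The finger on the plate (400,185) has just touched: plate z is 0.111 with TCP at 0.0975, so the open fingertips sit about 13.5 mm above the TCP. The other finger is inside the tray at (290,275). Now I'll press down.

step_arm --commands '[{"fingers": -1,"dx": 0,"dy": 0.002,"dz": 0.006,"roll": 0},{"fingers": -1,"dx": 0,"dy": 0.002,"dz": 0.012,"roll": 0},{"fingers": -1,"dx": 0,"dy": 0.002,"dz": 0.018,"roll": 0},{"fingers": -1,"dx": 0,"dy": 0.002,"dz": 0.0235,"roll": 0},{"fingers": -1,"dx": 0,"dy": 0.002,"dz": 0.0235,"roll": 0}]'

```text
time: 6.7
tool_pos: [0.5018, 0.0666, 0.0745]
tcp_rot: [2.353, 2.081, 0.0]
wrist_force: [1.0, -0.0, 2.5]
width: 0.998
grip_force: 1.3
```

```bash
python3 -c "
from h import *
st((-.081,-.032,.074)); im,L=look()
"
```

```text
t6.70 lane x -0.0804 y -0.0323 z 0.0745  tooly ang -7.02 tilt -1.0000 F [ 1.03 -0.03  2.45] w 0.998
 d tool [ 0.0003 -0.0006  0.0005] roll -0.22
rim hist [(np.float64(-0.021), 5), (np.float64(-0.015), 93), (np.float64(-0.009), 92)]
plate z 0.0894 258
blade zmax [0.069 0.069 0.069 0.069 0.069 0.069 0.069 0.07 ]
```

step_arm --commands '[{"fingers": -1,"dx": 0,"dy": 0,"dz": 0.0015,"roll": 0},{"fingers": -1,"dx": 0.006,"dy": 0,"dz": 0.0015,"roll": 0},{"fingers": -1,"dx": 0.014,"dy": 0,"dz": 0.0015,"roll": 0},{"fingers": -1,"dx": 0.023,"dy": 0,"dz": 0.0015,"roll": 0},{"fingers": -1,"dx": 0.032,"dy": 0,"dz": 0.0015,"roll": 0},{"fingers": -1,"dx": 0.041,"dy": 0,"dz": 0.0015,"roll": 0},{"fingers": -1,"dx": 0.05,"dy": 0,"dz": 0.0015,"roll": 0},{"fingers": -1,"dx": 0.054,"dy": 0,"dz": 0.0015,"roll": 0}]'

```text
time: 7.75
tool_pos: [0.5084, 0.121, 0.0734]
tcp_rot: [2.352, 2.082, 0.001]
wrist_force: [-0.6, -3.1, 2.2]
width: 1.001
grip_force: 1.3
```

```bash
python3 -c "
from h import *
st((0,.015,.160)); im,L=look()
"
```

```text
t7.75 lane x -0.0803 y 0.0225 z 0.0734  tooly ang -6.98 tilt -1.0000 F [-0.57 -3.13  2.23] w 1.001
 d tool [-0.0072  0.0804 -0.0866] roll -0.18
rim hist [(np.float64(0.033), 16), (np.float64(0.039), 139), (np.float64(0.045), 39)]
plate z 0.0994 80
blade zmax [0.077 0.078 0.078 0.078 0.078 0.079 0.08  0.08 ]
```

The tray front is now at about +41 mm, past the blade. I'll back off, lift and go to mid-tray.

step_arm --commands '[{"fingers": -1,"dx": -0.007,"dy": 0,"dz": 0,"roll": 0},{"fingers": -1,"dx": -0.007,"dy": 0,"dz": -0.03,"roll": 0},{"fingers": -1,"dx": -0.007,"dy": 0,"dz": -0.07,"roll": 0},{"fingers": -1,"dx": -0.007,"dy": 0.005,"dz": -0.092,"roll": 0},{"fingers": -1,"dx": -0.007,"dy": 0.042,"dz": -0.092,"roll": 0},{"fingers": -1,"dx": -0.007,"dy": 0.08,"dz": -0.092,"roll": 0},{"fingers": -1,"dx": -0.007,"dy": 0.08,"dz": -0.092,"roll": 0}]'

```text
time: 8.68
tool_pos: [0.5887, 0.1026, 0.165]
tcp_rot: [2.354, 2.079, 0.001]
wrist_force: [-0.6, 0.1, -0.5]
width: 1.001
grip_force: 0.0
```

```bash
python3 -c "
from h import *
st((0,.015,.088)); im,L=look()
cv2.imwrite('pics/p4.png',cv2.resize(im[120:320,220:480],(780,600),interpolation=cv2.INTER_CUBIC))
"
```

```text
t8.68 lane x 0.0016 y 0.0137 z 0.1650  tooly ang -7.11 tilt -1.0000 F [-0.59  0.07 -0.53] w 1.001
 d tool [ 0.0012 -0.0017  0.077 ] roll -0.31
rim hist [(np.float64(0.039), 108), (np.float64(0.045), 74)]
plate z 0.0928 172
blade zmax [0.078 0.078 0.078 0.079 0.079 0.079 0.079 0.079]
```

View pics/p4.png

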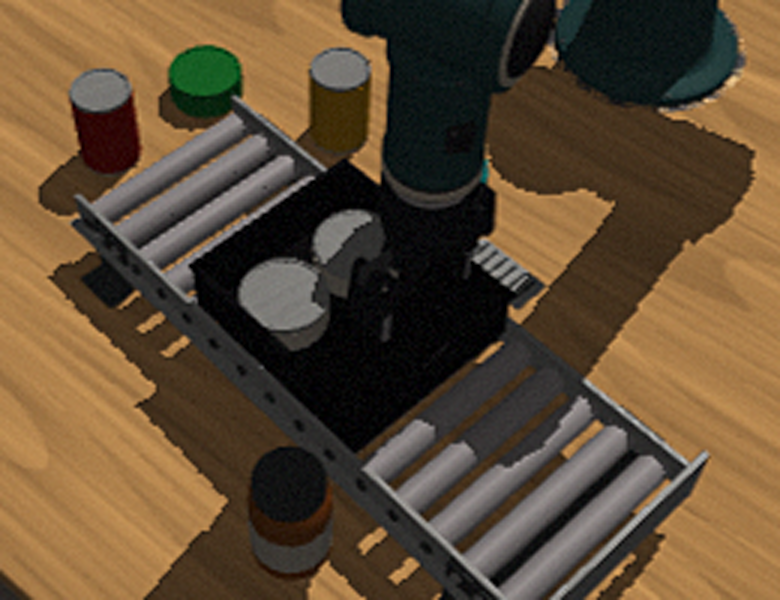

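The tray sits over the stop with the plate held at z ≈ 0.092, the tins are standing, and the gripper is above the empty front part at (400,270). I'll descend and start pushing.

step_arm --commands '[{"fingers": -1,"dx": 0,"dy": -0.002,"dz": 0.03,"roll": 0},{"fingers": -1,"dx": 0,"dy": -0.002,"dz": 0.06,"roll": 0},{"fingers": -1,"dx": 0,"dy": -0.002,"dz": 0.082,"roll": 0},{"fingers": -1,"dx": 0.006,"dy": -0.002,"dz": 0.082,"roll": 0},{"fingers": -1,"dx": 0.014,"dy": -0.002,"dz": 0.082,"roll": 0},{"fingers": -1,"dx": 0.024,"dy": -0.002,"dz": 0.082,"roll": 0},{"fingers": -1,"dx": 0.035,"dy": -0.002,"dz": 0.082,"roll": 0},{"fingers": -1,"dx": 0.046,"dy": -0.002,"dz": 0.082,"roll": 0}]'

```text
time: 9.72
tool_pos: [0.5909, 0.1503, 0.0841]
tcp_rot: [2.353, 2.081, 0.001]
wrist_force: [-2.5, -3.1, 0.7]
width: 0.999
grip_force: 1.2
```

```bash
python3 -c "
from h import *
st((0,.234,.083)); im,L=look()
"
```

```text
t9.72 lane x -0.0019 y 0.0613 z 0.0841  tooly ang -7.01 tilt -1.0000 F [-2.47 -3.06  0.65] w 0.999
 d tool [0.1727 0.0013 0.0012] roll -0.21
rim hist [(np.float64(0.069), 13), (np.float64(0.075), 128), (np.float64(0.081), 67)]
plate z 0.0921 15
blade zmax [0.078 0.078 0.078 0.078 0.078 0.078 0.079 0.079]
```

step_arm --commands '[{"fingers": -1,"dx": 0.011,"dy": 0.001,"dz": 0,"roll": 0},{"fingers": -1,"dx": 0.022,"dy": 0.001,"dz": 0,"roll": 0},{"fingers": -1,"dx": 0.033,"dy": 0.001,"dz": 0,"roll": 0},{"fingers": -1,"dx": 0.044,"dy": 0.001,"dz": 0,"roll": 0},{"fingers": -1,"dx": 0.055,"dy": 0.001,"dz": 0,"roll": 0},{"fingers": -1,"dx": 0.066,"dy": 0.001,"dz": 0,"roll": 0},{"fingers": -1,"dx": 0.077,"dy": 0.001,"dz": 0,"roll": 0},{"fingers": -1,"dx": 0.088,"dy": 0.001,"dz": 0,"roll": 0}]'

```text
time: 10.78
tool_pos: [0.6023, 0.2373, 0.0833]
tcp_rot: [2.353, 2.081, 0.0]
wrist_force: [0.3, -1.9, 1.8]
width: 1.0
grip_force: 1.2
```

```bash
python3 -c "
from h import *
st((0,.234,.084)); im,L=look()
"
```

```text
t10.78 lane x -0.0008 y 0.1491 z 0.0833  tooly ang -7.02 tilt -1.0000 F [ 0.27 -1.94  1.8 ] w 1.0
 d tool [ 0.0849  0.0005 -0.0007] roll -0.22
rim hist [(np.float64(-0.057), 57), (np.float64(-0.051), 133), (np.float64(0.159), 45), (np.float64(0.165), 148)]
plate z 0.0926 139
blade zmax [0.087 0.088 0.088 0.093 0.096 0.1  ]
```

step_arm --commands '[{"fingers": -1,"dx": 0.012,"dy": 0.001,"dz": 0,"roll": 0},{"fingers": -1,"dx": 0.024,"dy": 0.001,"dz": 0,"roll": 0},{"fingers": -1,"dx": 0.036,"dy": 0.001,"dz": 0,"roll": 0},{"fingers": -1,"dx": 0.048,"dy": 0.001,"dz": 0,"roll": 0},{"fingers": -1,"dx": 0.058,"dy": 0.001,"dz": 0,"roll": 0},{"fingers": -1,"dx": 0.066,"dy": 0.001,"dz": 0,"roll": 0},{"fingers": -1,"dx": 0.072,"dy": 0.001,"dz": 0,"roll": 0},{"fingers": -1,"dx": 0.076,"dy": 0.001,"dz": 0,"roll": 0}]'

```text
time: 11.82
tool_pos: [0.6129, 0.3125, 0.0836]
tcp_rot: [2.353, 2.081, 0.001]
wrist_force: [-0.3, -1.1, 0.3]
width: 0.999
grip_force: 0.4
```

```bash
python3 -c "
from h import *
st((0,.234,.084)); im,L=look()
"
```

```text
t11.82 lane x 0.0007 y 0.2250 z 0.0836  tooly ang -7.01 tilt -1.0000 F [-0.31 -1.13  0.33] w 0.999
 d tool [ 0.009  -0.0008 -0.0004] roll -0.21
rim hist [(np.float64(0.021), 116), (np.float64(0.027), 73), (np.float64(0.237), 73), (np.float64(0.243), 85)]
plate z 0.1127 240
blade zmax [0.093 0.093 0.093 0.093 0.093 0.093 0.094 0.094]
```

The stop has sprung up behind the tray (plate z 0.1127). I'll push the last few millimetres until the tray meets the end plate.

step_arm --commands '[{"fingers": -1,"dx": 0.003,"dy": 0,"dz": 0,"roll": 0},{"fingers": -1,"dx": 0.006,"dy": 0,"dz": 0,"roll": 0},{"fingers": -1,"dx": 0.009,"dy": 0,"dz": 0,"roll": 0},{"fingers": -1,"dx": 0.011,"dy": 0,"dz": 0,"roll": 0},{"fingers": -1,"dx": 0.011,"dy": 0,"dz": 0,"roll": 0}]'

```text
time: 12.5
tool_pos: [0.6138, 0.3216, 0.0835]
tcp_rot: [2.352, 2.081, -0.003]
wrist_force: [-0.6, -5.6, 2.0]
width: 1.0
grip_force: 2.5
```

```bash
python3 -c "
from h import *
st((0,.234,.084)); im,L=look()
"
```

```text
t12.50 lane x 0.0006 y 0.2341 z 0.0835  tooly ang -6.99 tilt -1.0000 F [-0.59 -5.65  2.  ] w 1.0
 d tool [-0.0001 -0.0006 -0.0005] roll -0.19
rim hist [(np.float64(0.027), 45), (np.float64(0.033), 147), (np.float64(0.243), 11), (np.float64(0.249), 128), (np.float64(0.255), 8)]
plate z 0.1126 260
blade zmax [0.093 0.093 0.093 0.093 0.093 0.094 0.095 0.095]
```

step_arm --commands '[{"fingers": -1,"dx": 0.002,"dy": 0,"dz": 0,"roll": 0},{"fingers": -1,"dx": 0.003,"dy": 0,"dz": 0,"roll": 0},{"fingers": -1,"dx": 0.003,"dy": 0,"dz": 0,"roll": 0}]'

```text
time: 12.92
tool_pos: [0.6138, 0.3216, 0.0835]
tcp_rot: [2.349, 2.081, -0.009]
wrist_force: [-1.8, -13.7, 5.7]
width: 0.996
grip_force: 6.7
```

```bash
python3 -c "
from h import *
st((0,.225,.084))"
```

```text
t12.93 lane x 0.0006 y 0.2342 z 0.0835  tooly ang -6.93 tilt -1.0000 F [ -1.75 -13.74   5.71] w 0.996
 d tool [-0.0092 -0.0005 -0.0005] roll -0.13
```

Force rose to 14 N with no movement, so the tray is home. I'll back off, lift clear and check.

step_arm --commands '[{"fingers": -1,"dx": -0.005,"dy": 0,"dz": 0,"roll": 0},{"fingers": -1,"dx": -0.012,"dy": 0,"dz": 0,"roll": 0},{"fingers": -1,"dx": -0.012,"dy": 0,"dz": -0.03,"roll": 0},{"fingers": -1,"dx": -0.012,"dy": 0,"dz": -0.08,"roll": 0},{"fingers": -1,"dx": -0.012,"dy": 0,"dz": -0.13,"roll": 0},{"fingers": -1,"dx": -0.012,"dy": 0,"dz": -0.18,"roll": 0},{"fingers": -1,"dx": -0.012,"dy": 0,"dz": -0.2,"roll": 0},{"fingers": -1,"dx": -0.012,"dy": 0,"dz": -0.2,"roll": 0}]'

```text
time: 13.92
tool_pos: [0.6134, 0.3145, 0.2851]
tcp_rot: [2.353, 2.081, 0.005]
wrist_force: [-0.7, 0.5, -1.6]
width: 0.997
grip_force: 0.0
```

```bash
python3 -c "
from h import *
st(); im,L=look()
cv2.imwrite('pics/p5.png',cv2.resize(im[120:330,220:480],(740,598),interpolation=cv2.INTER_CUBIC))
"
```

```text
t13.93 lane x 0.0010 y 0.2270 z 0.2851  tooly ang -7.01 tilt -1.0000 F [-0.71  0.51 -1.62] w 0.997
rim hist [(np.float64(0.027), 49), (np.float64(0.033), 147), (np.float64(0.243), 15), (np.float64(0.249), 182), (np.float64(0.255), 16)]
plate z 0.1125 263
blade zmax [0.093 0.093 0.094 0.094 0.094 0.095 0.095 0.095]
```

View pics/p5.png

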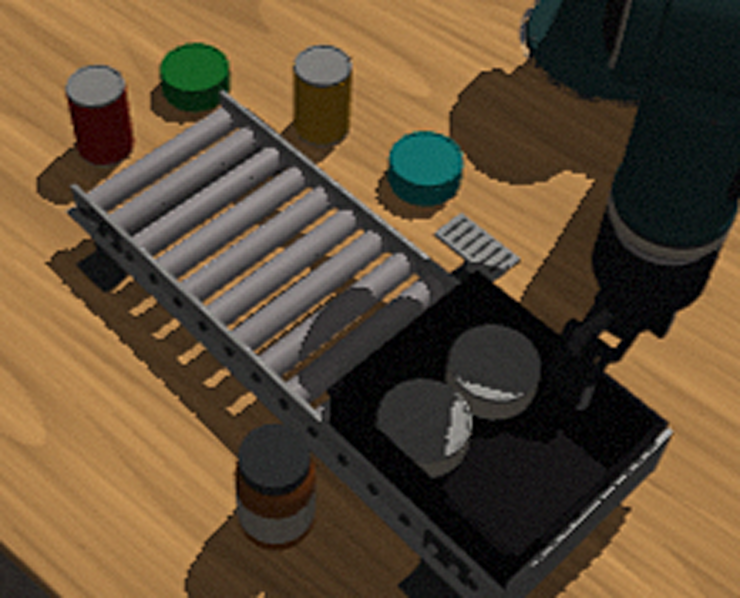

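The tray is against the end plate (front edge around (590,510)), both tins are standing in it, the plate at (478,243) is up, the bystanders are in place and the gripper is clear. Handing in.

```bash
python3 -c "
from workcell import finish_job
print(finish_job())"
```

```text
the job is handed in; nothing more can be done
None
```

The tray is home against the end plate with both tins standing, the stop has sprung up behind it, the other groceries are where they were, and I handed the job in after about 14 s of robot time.

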